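Work the jammed clamp wedge loose and put it away

ROBOT

A 7-joint arm with a two-finger parallel gripper is mounted at the origin on a cart in front of the work surface, level with it; the furniture and walls round the work are solid. World frame = base frame: x ahead of the robot, y to its left, z up, the work surface at z = 0. Lengths are in m, angles in rad, forces in N, time in s.
With the tool pointing down it reaches from about 0.4 to 0.85 m from the base axis. Payload 6.9 kg.
Tool frame: the origin (TCP) lies midway between the tips of the shut fingers; the grasp point (between the pads) lies 19 mm behind it; z points along the fingers, y is the line along which they close (so a half turn about z gives the same grasp; the last joint's range is limited). The gripper opens to 85 mm and grips with 20 to 120 N. Pads are 22 mm wide; open, the fingers measure 114 mm over their backs; the gripper's body (76 mm by 85 mm) begins 54 mm behind the grasp point. The pads swing forward as they close: fully open they stand 13 mm farther back than shut.
Start: joints at [-1.204, 0.507, -0.238, 1.5, 0.126, 1.149, -0.155], TCP at [0.162, 0.604, 0.208] pointing down, gripper open.
Joint ranges: [-3.08, 3.08], [-0.24, 2.05], [-1.43, 1.35], [0, 2.5], [-1.52, 4.66], [0.17, 1.96], [-2.89, 2.89]. Speed limits (rad/s): [2.39, 2.39, 3.14, 3.14, 3.14, 3.14, 3.14].

INTERFACE

Orientations are given as a 3x3 rotation matrix whose columns are the frame's x, y, z axes.
In Python, from plant import r gives the robot as it stands. The module is installed in compiled form; this text tells all that it offers.
- The arm moves only by the tool drive_tool, never from a script. Its argument "deltas" is a list of rows, each a list of 7 numbers: the shift along the tool's x, y, z normalised to -1 to 1, where 1 is 0.025 m, then the turn, a rotation vector about the tool's x, y, z normalised to -1 to 1, where 1 is 0.15 rad, then the opening, from 0 (shut) to 1 (fully open). In form: [[tx, ty, tz, wx, wy, wz, gripper], ...]. A call has exactly 10 rows; each row shifts and turns the commanded pose from where the row before left it, along the tool's axes as they then stand; what a row does not reach is not made up. A row lasts 1/10 s, in which the tool goes at most 50 mm and 8.59 degrees, less where a joint would pass 70% of its speed; a pose out of reach is approached as far as the arm can. A call with a number of a shift or a turn outside -1 to 1 is refused whole. A call with a gripper value outside its range is refused whole. The fingers move at their own pace and stop on an object; "grip_force" is the grip in N (left out, the last holds). Time passes only in rows, so rows that do not move let the fingers close, or fill a call up. It gives the time, the measured TCP pose, the force, the opening and the grip force at its end, in the units of the state.
- r.observe(): the state, without advancing time (a new reading comes with each control period).
- r.snapshot(name): name is "side" or "top"; returns the picture (400x640x3 uint8, blue, green, red); there is no depth.
- r.calibration(name): a dict with "camera_matrix" (3x3 intrinsics, pixels), "origin" and "orientation" of the camera in the world. Camera axes: x right, y down, z forward; pixel columns grow to the right and rows downward; lengths in m; the calibration is good to about 2 mm. A picture is of the moment at which its call begins. calibration takes no time and is no camera call.
- r.hand_in(): hands the job in; it is judged then, once.
The state is a dict: "time": time; "joints": joint angles; "dq": joint speeds; "tau": joint torques, N m; "position": TCP position; "tcp_rot": TCP orientation; "ft_force": force on the tool from outside, world axes, zero at the start; "wrist_torque": the same for the moment, N m; "width": finger opening in m; "grip_force": force on a finger pad.
Only numpy, scipy, OpenCV 4.12 (cv2) and the standard library are available. Lean on these libraries where they do the work, as an engineer would, in place of code of your own. Each camera call takes 0.05 s, during which the arm holds its last target. There are 200 camera calls.

TASK

The toothed wooden wedge that locks the plate clamp is stuck: work it loose by its tail, easing it to one side and then the other as you draw it straight out from between the two posts, and lay it flat on the worktop in the open and let go. Then take it again nearer its middle and put it away in the grey two-block rest, right way up, lying in both notches with its tail in the longer block. Do not shove the lab timer about.

Things in the scene. Friction and masses are not known exactly. Their poses are not given: they have to be found in the camera images.
- wedge: Pale wooden wedge, loose, 132 mm long, 90 g. Origin mid-length (66 mm from either end) on the underside; x points to the thin nose, y left, z up. Its bar is 22 mm wide; 20 mm thick from the tail to x = -6 mm, then its top slopes to 9 mm at the nose. At the start it lies in the clamp along the clamp's x, underside 12 mm over the worktop, origin near clamp x = -77 mm.
- wedge_tail (a point): Centre of the wedge's tail end, on the underside (wedge x = -66 mm). At the start the last 48 mm of the tail stick out in front of the clamp's base: grip across the 22 mm there.
- wedge_grip (a point): Point on the underside at wedge x = -20 mm: grip across the 22 mm here to lay it in the rest.
- wedge_tooth1 (a point): Tip of the first of three square teeth, on the +y side. Each is 7 mm long, 9 mm high from the underside, and sticks 12 mm out of the bar's side. The first spans wedge x = +2 to +9 mm.
- wedge_tooth2 (a point): Tip of the second tooth: wedge x = +21 to +28 mm, on the -y side.
- wedge_tooth3 (a point): Tip of the third tooth: wedge x = +40 to +47 mm, on the +y side.
- clamp: Plate clamp, fixed; aluminium base 190 x 140 x 12 mm, origin under its centre at worktop height, x points away from the front (wedge) end, z up. Its back holds a 96-well plate. A sprung bar presses on the wedge behind the posts: it drags with some newtons over the first 35 mm. Nothing on the clamp is over 56 mm high.
- clamp_gate (a point): Middle of the gate the wedge comes out through (along clamp -x), at base-top height, clamp x = -80 mm: two square posts, x = -83 to -77 mm, inner faces at y = -19 and +19 mm, under a bridge (underside 35, top 45 mm over the worktop). The bar can shift 8 mm either way; a tooth passes its post only when the bar is 4 to 8 mm over to the other side, or leaning on the other post.
- clamp_bar (a joint): Tilt of the clamp's sprung pressing bar (rad): about 0 while the wedge props it, 0.08 once the wedge is out.
- rest: Grey plastic rest, fixed, 156 x 52 mm, 34 mm high: two blocks on a 5 mm plate; origin at worktop height, x along it from the longer to the shorter block. Each block has an open-topped notch along x, 32 mm wide, floor 20 mm over the worktop. Put away, the wedge's origin is at the rest's x = 0, y = 0, z = 20 mm, x axes alike; its middle lies free between the blocks.
- rest_long (a point): Middle of the longer block's notch floor; the block spans rest x = -78 to -42 mm, a wall closes its far end (inner face x = -74 mm). It takes the wedge's tail.
- rest_short (a point): Middle of the shorter block's notch floor; the block spans rest x = +54 to +74 mm. It takes the wedge's nose.
- lab_timer: White lab timer, 62 x 68 x 18 mm, loose, lying between clamp and rest; origin under its centre. A bystander.

How it is judged:
On the way:
1. the wedge lies flat on the worktop, out of the clamp, let go and at rest (height (world z) of wedge between -0.005 and 0.005 m and angle between wedge's own z axis and vertical below 0.1 rad and horizontal distance between wedge and clamp above 0.15 m and contact force between the fingers and wedge below 0.1 N and linear speed of wedge below 0.02 m/s), for 0.2 s.
At the end, for the whole second after the job is handed in: The wedge lies at rest in the rest, right way up (within 0.1 rad), in both notches (underside 16 to 25 mm over the worktop, origin within 8 mm of the rest's centre line and 12 mm along it, within 0.12 rad of its direction), tail in the longer block (x of wedge in the frame of rest between -0.012 and 0.012 m and y of wedge in the frame of rest between -0.008 and 0.008 m and z of wedge in the frame of rest between 0.016 and 0.025 m and x of wedge_tail in the frame of rest below 0 m and angle between the x axis of wedge and the x axis of rest, either way round below 0.12 rad and angle between wedge's own z axis and vertical below 0.1 rad and linear speed of wedge below 0.02 m/s); the robot touches nothing.
It fails at once if the lab timer is pushed more than 40 mm (distance of lab_timer from where it was at the start of the episode above 0.04 m).
It also fails if it takes over 61 s, if anything falls off the work surface, if the arm or the gripper's body presses on something with over 40 N, if the wrist force passes 120 N, or if a joint passes its speed limit or range.

## Working session

There is one attempt and no reset: what is moved stays moved. The work goes in short steps, Python scripts to look and compute and a tool call to move; the robot and the scene stay as the last step left them, time stands still between calls to the robot, and variables do not carry over. Pictures are saved under pics/ and viewed, at most 10 in all, crops included, and the job is handed in when it is done.

Besides the shell and the picture viewer there is one more tool, called after ">>>" in YAML: its name, and indented under it one key for each argument. drive_tool: Moves the arm, as the interface text tells. Its arguments: {"type":"object","properties":{"deltas":{"type":"array","items":{"type":"array","items":{"type":"number"}}},"grip_force":{"type":"number"}},"required":["deltas"]}

```bash
mkdir -p pics
python3 - <<'E'
from plant import r
import cv2,numpy as np
for n in("side","top"):
    cv2.imwrite(f"pics/{n}0.png",r.snapshot(n)); c=r.calibration(n); print(n,c)
s=r.observe();print(s)
E
```

```text
side {'camera_matrix': array([[471.72193194,   0.        , 317.30232558],
       [  0.        , 471.72193194, 209.40597984],
       [  0.        ,   0.        ,   1.        ]]), 'origin': array([ 0.45307175, -0.40152432,  0.84849199]), 'orientation': array([[ 0.98486245, -0.15557719,  0.076431  ],
       [-0.17326847, -0.87113776,  0.45945297],
       [-0.00489847, -0.46574106, -0.88490749]])}
top {'camera_matrix': array([[488.06961068,   0.        , 321.11773589],
       [  0.        , 488.06961068, 202.25018936],
       [  0.        ,   0.        ,   1.        ]]), 'origin': array([0.46075483, 0.01326616, 1.17499561]), 'orientation': array([[-0.02625597, -0.99779869,  0.06089666],
       [-0.99965472,  0.02614429, -0.00263026],
       [ 0.00103237, -0.06094469, -0.99814061]])}
{'time': 0.1, 'joints': array([-1.20351725,  0.50827808, -0.23751903,  1.50102213,  0.12569966,
        1.14893129, -0.15477229]), 'dq': array([ 4.03542826e-05, -1.65175993e-03, -4.45140557e-04, -3.09911393e-03,
       -3.92637821e-05,  1.76357008e-03,  4.61017909e-04]), 'tau': array([-5.01942413e-03, -6.21846414e+01, -2.19467595e+00, -2.50207400e+01,
        1.25579454e-02,  7.77554931e-03,  2.24520016e-05]), 'position': array([0.16170123, 0.60320777, 0.20730482]), 'tcp_rot': array([[-9.65938121e-01,  2.58772857e-01, -3.92402030e-04],
       [ 2.58773152e-01,  9.65936791e-01, -1.60373541e-03],
       [-3.59676363e-05, -1.65065228e-03, -9.99998637e-01]]), 'ft_force': array([-1.54996257,  0.85871003, -0.58303416]), 'wrist_torque': array([-0.0070386 , -0.0091793 , -0.04409628]), 'grip_force': 0.0, 'width': 0.08521006466156687}
```

View pics/top0.png

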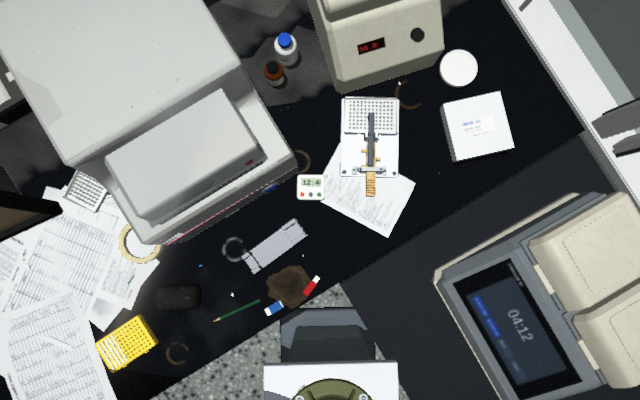

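View pics/side0.png

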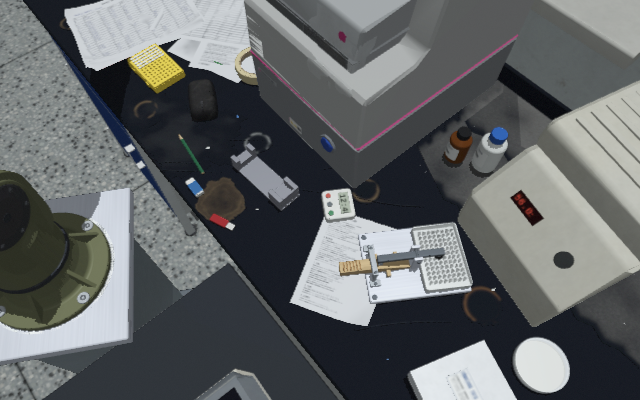

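The overviews show the wedge in the clamp near top (370,190), the timer at (311,187), and the rest at (275,246). The arm is out of the way. I'll look at enlarged crops next.

Run:
```python
import cv2
a=cv2.imread("pics/top0.png")[90:280,230:420];cv2.imwrite("pics/topc.png",cv2.resize(a,None,fx=3,fy=3,interpolation=2))
a=cv2.imread("pics/side0.png")[130:310,220:480];cv2.imwrite("pics/sidec.png",cv2.resize(a,None,fx=3,fy=3,interpolation=2))
```

```text
(no output)
```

View pics/topc.png

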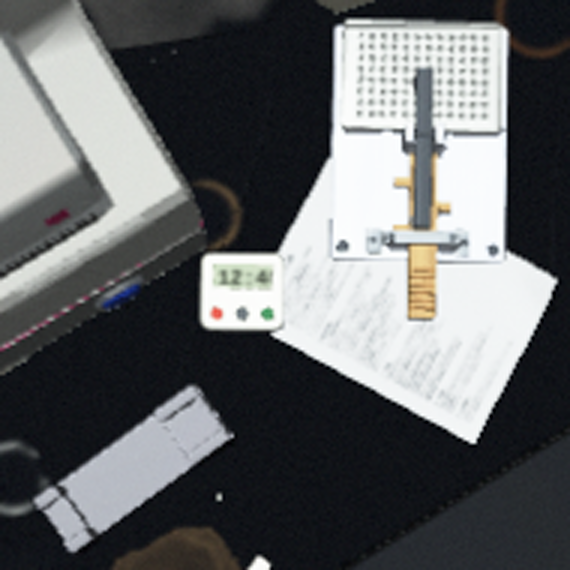

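View pics/sidec.png

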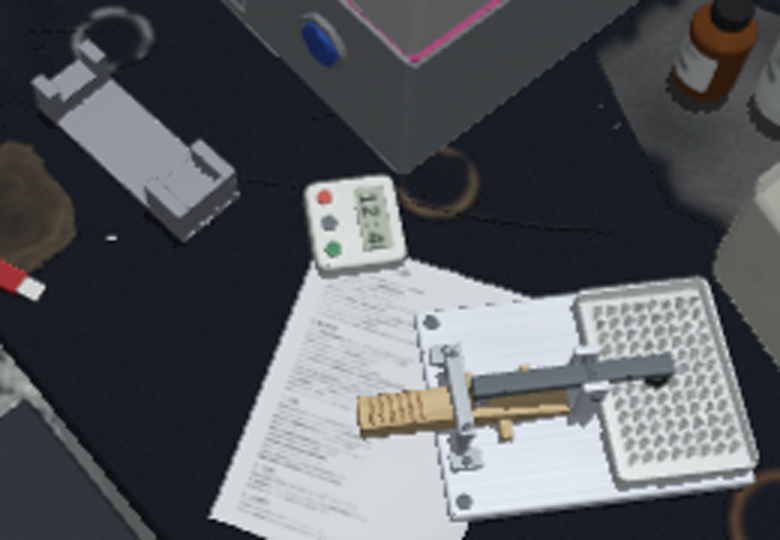

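In the top crop, the wedge tail end is at (422,320) and the clamp's front corners are at (333,260) and (505,260). The rest's longer block is at the upper right, with corners (195,385) and (235,435); the short end is at (35,497) and (75,552). So rest +x runs down and to the left in the image.

```bash
cat > h.py <<'E'
from plant import r
import numpy as np
def ray(n,u,v,z):
    c=r.calibration(n);d=c["orientation"]@np.linalg.solve(c["camera_matrix"],[u,v,1]);o=c["origin"]
    return o+d*(z-o[2])/d[2]
def top(u,v,z):return ray("top",(u+.5)/3-.5+230,(v+.5)/3-.5+90,z)
def side(u,v,z):return ray("side",(u+.5)/3-.5+220,(v+.5)/3-.5+130,z)
E
python3 - <<'E'
from h import *
np.set_printoptions(precision=4,suppress=True)
for n,f,P in [("tail top corners",top,[(408,319,.032),(436,320,.032)]),("wedge at bridge",top,[(411,247,.032),(437,247,.032)]),
 ("clamp front",top,[(333,260,.012),(505,260,.012)]),("rest long end",top,[(195,385,.034),(235,435,.034)]),("rest short end",top,[(35,497,.034),(75,552,.034)]),
 ("timer",top,[(200,255,.018),(283,330,.018)]),
 ("S tail top",side,[(358,397,.032),(361,427,.032)]),("S clamp front",side,[(416,312,.012),(452,520,.012)]),
 ("S rest short",side,[(32,82,.034),(89,40,.034)]),("S rest long end",side,[(183,228,.034),(238,178,.034)]),("S plate",side,[(180,243,.0)])]:
    a=[f(*p)for p in P];print(n,*a,"mid",np.mean(a,0),"len",np.linalg.norm(a[0]-a[-1]),"ang",np.degrees(np.arctan2(*(a[-1]-a[0])[1::-1])))
E
```

```text
tail top corners [ 0.5424 -0.0947  0.032 ] [ 0.5411 -0.1166  0.032 ] mid [ 0.5418 -0.1057  0.032 ] len 0.021928602013871687 ang -93.5511934304584
wedge at bridge [ 0.599  -0.0989  0.032 ] [ 0.5985 -0.1193  0.032 ] mid [ 0.5988 -0.1091  0.032 ] len 0.020415602654066795 ang -91.4972248465921
clamp front [ 0.5927 -0.0382  0.012 ] [ 0.5891 -0.1755  0.012 ] mid [ 0.5909 -0.1069  0.012 ] len 0.13734454833184778 ang -91.49775569487163
rest long end [0.4951 0.073  0.034 ] [0.4554 0.0428 0.034 ] mid [0.4753 0.0579 0.034 ] len 0.049861720436091224 ang -142.72739576377248
rest short end [0.4116 0.199  0.034 ] [0.3684 0.1688 0.034 ] mid [0.39   0.1839 0.034 ] len 0.052701374284799866 ang -144.9826108183545
timer [0.5987 0.0675 0.018 ] [0.5373 0.0032 0.018 ] mid [0.568  0.0354 0.018 ] len 0.08893018880305117 ang -133.67514990242012
S tail top [ 0.544  -0.0928  0.032 ] [ 0.542  -0.1122  0.032 ] mid [ 0.543  -0.1025  0.032 ] len 0.01956428175045318 ang -95.84643268976109
S clamp front [ 0.5948 -0.0339  0.012 ] [ 0.5868 -0.173   0.012 ] mid [ 0.5908 -0.1035  0.012 ] len 0.13931208797949673 ang -93.32119999481507
S rest short [0.3671 0.1741 0.034 ] [0.4097 0.2025 0.034 ] mid [0.3884 0.1883 0.034 ] len 0.05120180135171937 ang 33.63408519250398
S rest long end [0.4542 0.0422 0.034 ] [0.4954 0.0732 0.034 ] mid [0.4748 0.0577 0.034 ] len 0.05160576391297587 ang 36.91878971139098
S plate [0.4506 0.0496 0.    ] mid [0.4506 0.0496 0.    ] len 0.0 ang 0.0
```

>>> drive_tool:
  deltas:
    - [-0.95,-0.965,0,0,0,0,1]
    - [-0.95,-0.965,0,0,0,0,1]
    - [-0.95,-0.965,0,0,0,0,1]
    - [-0.95,-0.965,0,0,0,0,1]
    - [-0.95,-0.965,0,0,0,0,1]
    - [-0.95,-0.965,0,0,0,0,1]
    - [-0.95,-0.965,0,0,0,0,1]
    - [-0.95,-0.965,0,0,0,0,1]
    - [-0.95,-0.965,0,0,0,0,1]
    - [-0.95,-0.965,0,0,0,0,1]

```text
time: 1.1
position: [0.3291, 0.3077, 0.2079]
tcp_rot: [[-0.966, 0.259, -0.0], [0.259, 0.966, -0.0], [0.0, -0.0, -1.0]]
ft_force: [1.1, 0.6, -0.5]
width: 0.0853
grip_force: 0.0
```

>>> drive_tool:
  deltas:
    - [-0.95,-0.965,0,0,0,0,1]
    - [-0.95,-0.965,0,0,0,0,1]
    - [-0.95,-0.965,0,0,0,0,1]
    - [-0.95,-0.965,0,0,0,0,1]
    - [-0.95,-0.965,0,0,0,0,1]
    - [-0.95,-0.965,0,0,0,0,1]
    - [-0.95,-0.965,0,0,0,0,1]
    - [-0.95,-0.965,0,0,0,0,1]
    - [-0.95,-0.965,0,0,0,0,1]
    - [-0.95,-0.965,0,0,0,0,1]

```text
time: 2.1
position: [0.496, 0.0134, 0.2079]
tcp_rot: [[-0.966, 0.259, -0.001], [0.259, 0.966, -0.0], [0.001, -0.0, -1.0]]
ft_force: [0.0, -0.1, -0.1]
width: 0.0855
grip_force: 0.0
```

>>> drive_tool:
  deltas:
    - [-0.95,-0.965,0,0,0,0,1]
    - [-0.95,-0.965,0,0,0,0,1]
    - [-0.95,-0.965,0,0,0,0,1]
    - [-0.95,-0.965,0,0,0,0,1]
    - [0,0,0,0,0,1,1]
    - [0,0,0,0,0,1,1]
    - [0,0,0,0,0,1,1]
    - [0,0,0,0,0,1,1]
    - [0,0,0,0,0,1,1]
    - [0,0,0,0,0,1,1]

```text
time: 3.1
position: [0.5622, -0.103, 0.2077]
tcp_rot: [[-0.392, 0.92, -0.001], [0.92, 0.392, 0.0], [0.0, -0.001, -1.0]]
ft_force: [-1.5, -0.1, 0.2]
width: 0.0853
grip_force: 0.0
```

>>> drive_tool:
  deltas:
    - [0,0,0.3,0,0,1,1]
    - [0,0,0.3,0,0,1,1]
    - [0,0,0.3,0,0,1,1]
    - [0,0,0.3,0,0,1,1]
    - [0,0,0.3,0,0,1,1]
    - [0,0,0.3,0,0,1,1]
    - [0,0,0.3,0,0,1,1]
    - [0,0,0.3,0,0,1,1]
    - [0,0,0.3,0,0,1,1]
    - [0,0,0.3,0,0,1,1]

```text
time: 4.1
position: [0.5622, -0.1029, 0.1325]
tcp_rot: [[0.89, 0.456, -0.001], [0.456, -0.89, 0.0], [-0.001, -0.0, -1.0]]
ft_force: [-0.1, 0.7, 0.4]
width: 0.0856
grip_force: 0.0
```

>>> drive_tool:
  deltas:
    - [0,0,0.1,0,0,1,1]
    - [0,0,0.1,0,0,1,1]
    - [0,0,0.1,0,0,1,1]
    - [0,0,0.1,0,0,0.49,1]
    - [0,0,0,0,0,0,0.6]
    - [0,0,0,0,0,0,0.6]
    - [0,0,0,0,0,0,0.6]
    - [0,0,0,0,0,0,0.6]
    - [0,0,0,0,0,0,0.6]
    - [0,0,0,0,0,0,0.6]

```text
time: 5.1
position: [0.5625, -0.1032, 0.1232]
tcp_rot: [[0.999, -0.043, 0.0], [-0.043, -0.999, 0.0], [0.0, -0.0, -1.0]]
ft_force: [0.4, -0.5, -0.1]
width: 0.0513
grip_force: 0.0
```

Run:
```python
from h import *
import cv2
a=r.snapshot("side")[130:310,220:480];cv2.imwrite("pics/s1.png",cv2.resize(a,None,fx=3,fy=3,interpolation=2))
print(r.observe()["joints"].round(2))
```

```text
[-0.34  0.62  0.79  1.77 -0.53  0.97 -0.95]
```

View pics/s1.png

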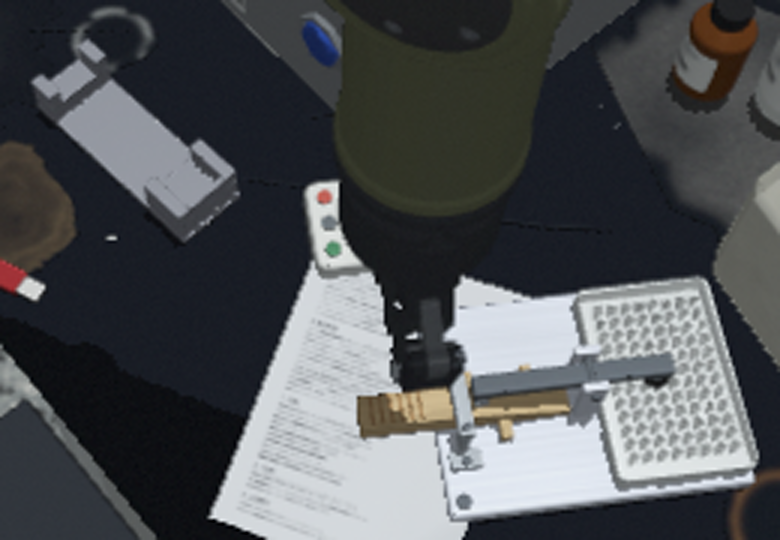

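The gripper hangs in line over the wedge tail, with its fingers straddling crop (430,370). I'll lower it and grip.

>>> drive_tool:
  deltas:
    - [0,0.02,0.67,0,0,0,0.6]
    - [0,0.02,0.67,0,0,0,0.6]
    - [0,0,0.67,0,0,0,0.6]
    - [0,0,0.67,0,0,0,0.6]
    - [0,0,0.67,0,0,0,0.6]
    - [0,0,0.67,0,0,0,0.6]
    - [0,0,0.65,0,0,0,0.6]
    - [0,0,0,0,0,0,0.4]
    - [0,0,0,0,0,0,0]
    - [0,0,0,0,0,0,0]
  grip_force: 50

```text
time: 6.15
position: [0.5625, -0.1046, 0.0071]
tcp_rot: [[0.999, -0.044, 0.0], [-0.044, -0.999, -0.0], [0.0, 0.0, -1.0]]
ft_force: [-1.4, -0.6, -2.4]
width: 0.0194
grip_force: 48.9
```

>>> drive_tool:
  deltas:
    - [0,0,0,0,0,0,0]
    - [0,0,0,0,0,0,0]
    - [0,0,0,0,0,0,0]
    - [0,0,0,0,0,0,0]
    - [0,0.06,0,0,0,0,0]
    - [0,0.06,0,0,0,0,0]
    - [0,0.06,0,0,0,0,0]
    - [0,0.04,0,0,0,0,0]
    - [0,0,0,0,0,0,0]
    - [0,0,0,0,0,0,0]

```text
time: 7.15
position: [0.5622, -0.1063, 0.0063]
tcp_rot: [[0.999, -0.041, -0.001], [-0.041, -0.999, 0.005], [-0.001, -0.005, -1.0]]
ft_force: [-2.1, 6.9, 5.1]
width: 0.0191
grip_force: 50.0
```

>>> drive_tool:
  deltas:
    - [0,0.06,0,0,0,0,0]
    - [0,0.06,0,0,0,0,0]
    - [0,0.06,0,0,0,0,0]
    - [0,0.06,0,0,0,0,0]
    - [0,0,0,0,0,0,0]
    - [-0.04,0,0,0,0,0,0]
    - [-0.04,0,0,0,0,0,0]
    - [-0.04,0,0,0,0,0,0]
    - [0,0,0,0,0,0,0]
    - [0,0,0,0,0,0,0]

```text
time: 8.15
position: [0.5624, -0.1121, 0.0067]
tcp_rot: [[0.999, -0.039, 0.004], [-0.039, -0.999, 0.003], [0.004, -0.003, -1.0]]
ft_force: [6.9, 5.3, 1.8]
width: 0.0189
grip_force: 49.3
```

>>> drive_tool:
  deltas:
    - [-0.06,0,0,0,0,0,0]
    - [-0.06,0,0,0,0,0,0]
    - [-0.06,0,0,0,0,0,0]
    - [-0.06,0,0,0,0,0,0]
    - [-0.06,0,0,0,0,0,0]
    - [0,0,0,0,0,0,0]
    - [0,0,0,0,0,0,0]
    - [0,0,0,0,0,0,0]
    - [0,0,0,0,0,0,0]
    - [0,0,0,0,0,0,0]

```text
time: 9.15
position: [0.5549, -0.1121, 0.0066]
tcp_rot: [[0.999, -0.039, 0.005], [-0.039, -0.999, 0.003], [0.004, -0.003, -1.0]]
ft_force: [6.4, 6.6, 0.1]
width: 0.019
grip_force: 49.2
```

>>> drive_tool:
  deltas:
    - [-0.06,0,0,0,0,0,0]
    - [-0.06,0,0,0,0,0,0]
    - [-0.06,0,0,0,0,0,0]
    - [-0.06,0,0,0,0,0,0]
    - [-0.06,0,0,0,0,0,0]
    - [-0.06,0,0,0,0,0,0]
    - [-0.06,0,0,0,0,0,0]
    - [0,0,0,0,0,0,0]
    - [0,0,0,0,0,0,0]
    - [0,0,0,0,0,0,0]

```text
time: 10.15
position: [0.5462, -0.1124, 0.0069]
tcp_rot: [[0.999, -0.039, 0.007], [-0.039, -0.999, 0.001], [0.007, -0.001, -1.0]]
ft_force: [10.7, 4.0, -2.4]
width: 0.0187
grip_force: 49.4
```

Run:
```python
from h import *
import cv2
a=r.snapshot("side")[205:305,325:455];b=r.snapshot("top")[100:200,330:410]
A=cv2.resize(a,None,fx=4,fy=4,interpolation=2);B=cv2.resize(b,None,fx=3,fy=4,interpolation=2)
cv2.imwrite("pics/s2.png",np.hstack([A,B]))
```

```text
(no output)
```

View pics/s2.png

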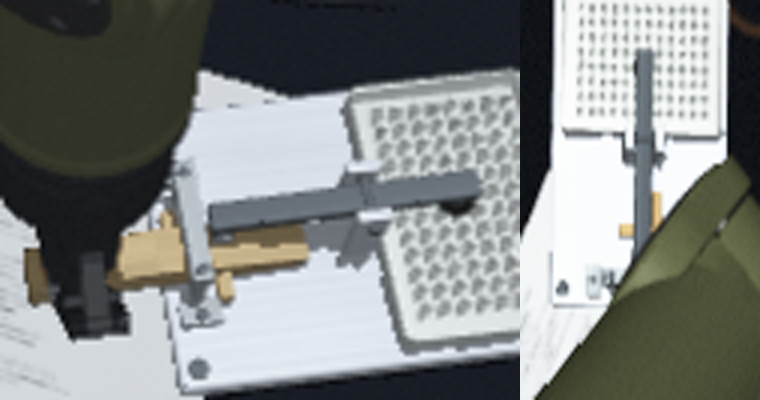

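Side view: tooth 1 is at (165,218), clear in front of its post. Tooth 2 is at (226,288), still behind the other post. Next is the shift to +y.

>>> drive_tool:
  deltas:
    - [0,-0.1,0,0,0,0,0]
    - [0,-0.1,0,0,0,0,0]
    - [0,-0.1,0,0,0,0,0]
    - [0,-0.1,0,0,0,0,0]
    - [0,-0.1,0,0,0,0,0]
    - [0,-0.1,0,0,0,0,0]
    - [0,-0.1,0,0,0,0,0]
    - [0,-0.1,0,0,0,0,0]
    - [0,0,0,0,0,0,0]
    - [0,0,0,0,0,0,0]

```text
time: 11.25
position: [0.5417, -0.0947, 0.0064]
tcp_rot: [[0.999, -0.044, -0.0], [-0.044, -0.999, -0.0], [-0.0, 0.0, -1.0]]
ft_force: [0.8, -2.9, 0.7]
width: 0.019
grip_force: 50.9
```

>>> drive_tool:
  deltas:
    - [-0.08,0,0,0,0,0,0]
    - [-0.08,0,0,0,0,0,0]
    - [-0.08,0,0,0,0,0,0]
    - [-0.08,0,0,0,0,0,0]
    - [-0.08,0,0,0,0,0,0]
    - [-0.08,0,0,0,0,0,0]
    - [-0.08,0,0,0,0,0,0]
    - [-0.08,0,0,0,0,0,0]
    - [0,0,0,0,0,0,0]
    - [0,0,0,0,0,0,0]

```text
time: 12.25
position: [0.5247, -0.0939, 0.0061]
tcp_rot: [[0.999, -0.044, -0.002], [-0.044, -0.999, 0.0], [-0.002, -0.0, -1.0]]
ft_force: [-0.1, -0.1, 0.5]
width: 0.0189
grip_force: 50.1
```

>>> drive_tool:
  deltas:
    - [0,0.095,0,0,0,0,0]
    - [0,0.095,0,0,0,0,0]
    - [0,0.095,0,0,0,0,0]
    - [0,0.095,0,0,0,0,0]
    - [0,0.095,0,0,0,0,0]
    - [0,0.095,0,0,0,0,0]
    - [0,0.095,0,0,0,0,0]
    - [0,0,0,0,0,0,0]
    - [0,0,0,0,0,0,0]
    - [0,0,0,0,0,0,0]

```text
time: 13.25
position: [0.5245, -0.1089, 0.006]
tcp_rot: [[0.999, -0.042, -0.002], [-0.042, -0.999, 0.002], [-0.002, -0.002, -1.0]]
ft_force: [-0.1, 4.3, 0.5]
width: 0.0186
grip_force: 50.2
```

>>> drive_tool:
  deltas:
    - [-0.08,0,0,0,0,0,0]
    - [-0.08,0,0,0,0,0,0]
    - [-0.08,0,0,0,0,0,0]
    - [-0.08,0,0,0,0,0,0]
    - [-0.08,0,0,0,0,0,0]
    - [-0.08,0,0,0,0,0,0]
    - [-0.08,0,0,0,0,0,0]
    - [-0.08,0,0,0,0,0,0]
    - [-0.08,0,0,0,0,0,0]
    - [0,0,0,0,0,0,0]

```text
time: 14.25
position: [0.5066, -0.1098, 0.0063]
tcp_rot: [[0.999, -0.044, -0.001], [-0.044, -0.999, 0.0], [-0.001, -0.0, -1.0]]
ft_force: [0.7, 2.6, 0.5]
width: 0.0192
grip_force: 49.9
```

>>> drive_tool:
  deltas:
    - [-0.1,-0.06,0,0,0,0,0]
    - [-0.2,-0.06,0,0,0,0,0]
    - [-0.3,0,0,0,0,0,0]
    - [-0.35,0,0,0,0,0,0]
    - [-0.35,0,0,0,0,0,0]
    - [-0.35,0,0,0,0,0,0]
    - [-0.35,0,0,0,0,0,0]
    - [-0.35,0,0,0,0,0,0]
    - [0,0,0.1,0,0,0,0]
    - [0,0,0.1,0,0,0,0]

```text
time: 15.25
position: [0.4488, -0.1043, 0.0013]
tcp_rot: [[0.999, -0.044, 0.0], [-0.044, -0.999, -0.0], [0.0, -0.0, -1.0]]
ft_force: [0.2, -0.4, -2.1]
width: 0.0192
grip_force: 49.8
```

Out of the clamp (d ≈ 114 mm). I'll release it gently, then back off upward and look.

>>> drive_tool:
  deltas:
    - [0,0,0,0,0,0,0.27]
    - [0,0,0,0,0,0,0.3]
    - [0,0,0,0,0,0,0.4]
    - [0,0,0,0,0,0,0.5]
    - [0,0,-0.5,0,0,0,0.55]
    - [0,0,-1,0,0,0,0.55]
    - [0,0,-1,0,0,0,0.55]
    - [0,0,0,0,0,0,0.55]
    - [0,0,0,0,0,0,0.55]
    - [0,0,0,0,0,0,0.55]

```text
time: 16.25
position: [0.4482, -0.1039, 0.0632]
tcp_rot: [[0.999, -0.043, -0.001], [-0.043, -0.999, 0.0], [-0.001, -0.0, -1.0]]
ft_force: [0.7, 0.3, -0.1]
width: 0.047
grip_force: 0.0
```

Run:
```python
from h import *
import cv2
a=r.snapshot("side")[130:310,220:480];cv2.imwrite("pics/s3.png",cv2.resize(a,None,fx=3,fy=3,interpolation=2))
```

```text
(no output)
```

View pics/s3.png

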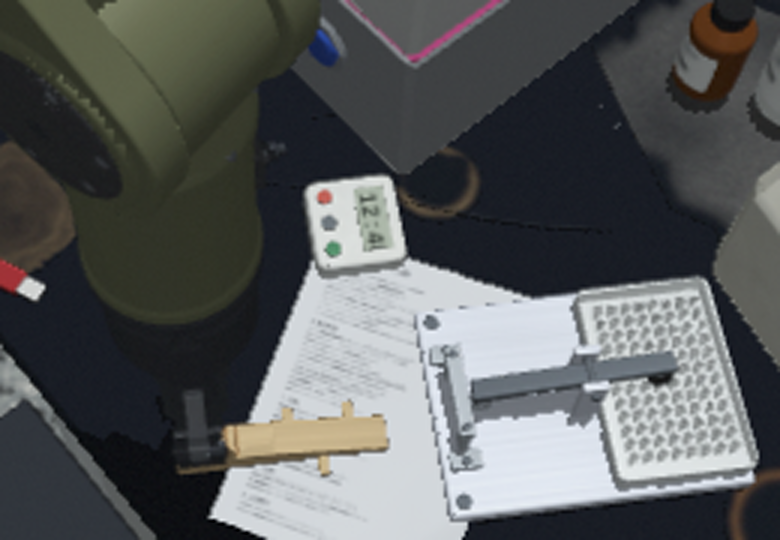

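The wedge lies flat and clear of the clamp, with its nose end at crop (385–388, 417–449) and its near tail corner at (178,472). The timer hasn't moved.

Run:
```python
from h import *
np.set_printoptions(precision=4,suppress=True)
for p in [(385,417,.009),(388,450,.004),(178,472,0),(324,475,.005),(291,407,.009),(348,402,.009)]: print(p,side(*p))
o=r.observe();print(o["position"])
```

```text
(385, 417, 0.009) [ 0.5607 -0.1002  0.009 ]
(388, 450, 0.004) [ 0.5587 -0.1202  0.004 ]
(178, 472, 0) [ 0.4274 -0.11    0.    ]
(324, 475, 0.005) [ 0.5163 -0.1294  0.005 ]
(291, 407, 0.009) [ 0.5037 -0.0833  0.009 ]
(348, 402, 0.009) [ 0.5397 -0.0863  0.009 ]
[ 0.4481 -0.104   0.0631]
```

>>> drive_tool:
  deltas:
    - [0.35,0,0,0,0,0,0.55]
    - [0.35,0.02,0.2,0,0,0,0.55]
    - [0.34,0.02,0.45,0,0,0,0.55]
    - [0,0,0.6,0,0,0,0.55]
    - [0,0,0.6,0,0,0,0.55]
    - [0,0,0.59,0,0,0,0.55]
    - [0,0,0,0,0,0,0.4]
    - [0,0,0,0,0,0,0]
    - [0,0,0,0,0,0,0]
    - [0,0,0,0,0,0,0]
  grip_force: 50

```text
time: 17.3
position: [0.475, -0.1066, 0.0033]
tcp_rot: [[0.999, -0.044, 0.001], [-0.044, -0.999, -0.0], [0.001, 0.0, -1.0]]
ft_force: [0.1, 0.2, 0.3]
width: 0.0001
grip_force: 0.0
```

>>> drive_tool:
  deltas:
    - [0,0,0,0,0,0,0]
    - [0,0,-0.3,0,0,0,0]
    - [0,0,-0.7,0,0,0,0]
    - [0,0,-0.8,0,0,0,0]
    - [0,0,-0.8,0,0,0,0]
    - [0,0,-0.8,0,0,0,0]
    - [0,0,-0.8,0,0,0,0]
    - [0,0,0,0,0,0,0]
    - [0,0,0,0,0,0,0]
    - [0,0,0,0,0,0,0]

```text
time: 18.3
position: [0.4741, -0.106, 0.1074]
tcp_rot: [[0.999, -0.043, -0.001], [-0.043, -0.999, 0.0], [-0.001, -0.0, -1.0]]
ft_force: [0.3, -0.3, -0.4]
width: -0.0001
grip_force: 0.0
```

Run:
```python
from h import *
import cv2
a=r.snapshot("side")[170:290,220:350];cv2.imwrite("pics/s4.png",cv2.resize(a,None,fx=4,fy=4,interpolation=2))
```

```text
(no output)
```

View pics/s4.png

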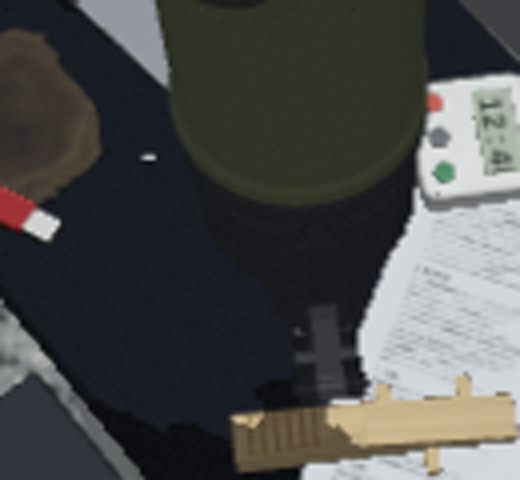

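Run:
```python
from h import *
np.set_printoptions(precision=4,suppress=True)
def c4(u,v,z):return ray("side",(u+.5)/4-.5+220,(v+.5)/4-.5+170,z)
for n,p in dict(tail_pY_top=(232,415,.02),tail_mY_top=(236,462,.02),tail_mY_bot=(238,472,0),nose_pY=(517,395,.009),nose_mY=(517,432,.009),t1=(385,385,.009),t3=(463,376,.009),t2=(433,473,.004),fing=(325,350,.13)).items(): print(n,c4(*p))
for s in (-1,1):print(r.observe()["time"])
```

```text
tail_pY_top [ 0.429  -0.0904  0.02  ]
tail_mY_top [ 0.4278 -0.1132  0.02  ]
tail_mY_bot [ 0.4274 -0.1112  0.    ]
nose_pY [ 0.5624 -0.0999  0.009 ]
nose_mY [ 0.5587 -0.1179  0.009 ]
t1 [ 0.502  -0.0841  0.009 ]
t3 [ 0.5392 -0.0861  0.009 ]
t2 [ 0.5168 -0.129   0.004 ]
fing [ 0.4734 -0.1106  0.13  ]
18.35
18.35
```

The wedge is still in place: tail end at crop (232–238, 415–470), nose at (517,413). The fingers shut on nothing, so I'll retry in smaller steps.

>>> drive_tool:
  deltas:
    - [0,0,0,0,0,0,0.7]
    - [0,0,0,0,0,0,0.7]
    - [0,0,0,0,0,0,0.7]
    - [0,-0.04,0.6,0,0,0,0.7]
    - [0,-0.04,0.7,0,0,0,0.7]
    - [0,0,0.7,0,0,0,0.7]
    - [0,0,0.7,0,0,0,0.7]
    - [0,0,0.7,0,0,0,0.7]
    - [0,0,0.7,0,0,0,0.7]
    - [0,0,0,0,0,0,0.7]

```text
time: 19.35
position: [0.4734, -0.1041, 0.0037]
tcp_rot: [[0.999, -0.044, -0.003], [-0.044, -0.999, 0.001], [-0.003, -0.0, -1.0]]
ft_force: [0.7, 0.8, 0.0]
width: 0.0599
grip_force: 0.0
```

>>> drive_tool:
  deltas:
    - [0,0,0,0,0,0,0.5]
    - [0,0,0,0,0,0,0.45]
    - [0,0,0,0,0,0,0.4]
    - [0,0,0,0,0,0,0.35]
    - [0,0,0,0,0,0,0.3]
    - [0,0,0,0,0,0,0.25]
    - [0,0,0,0,0,0,0.2]
    - [0,0,0,0,0,0,0.15]
    - [0,0,0,0,0,0,0.15]
    - [0,0,0,0,0,0,0.15]
  grip_force: 40

```text
time: 20.35
position: [0.4746, -0.1044, 0.0053]
tcp_rot: [[0.999, -0.044, -0.0], [-0.044, -0.999, -0.0], [-0.0, 0.0, -1.0]]
ft_force: [0.8, -0.2, 0.3]
width: 0.0128
grip_force: 0.0
```

Run:
```python
from h import *
import cv2
a=r.snapshot("side")[170:290,220:350];b=r.snapshot("top")[150:270,330:390]
cv2.imwrite("pics/s5.png",cv2.resize(np.hstack([a,b]),None,fx=4,fy=4,interpolation=2))
```

```text
(no output)
```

View pics/s5.png

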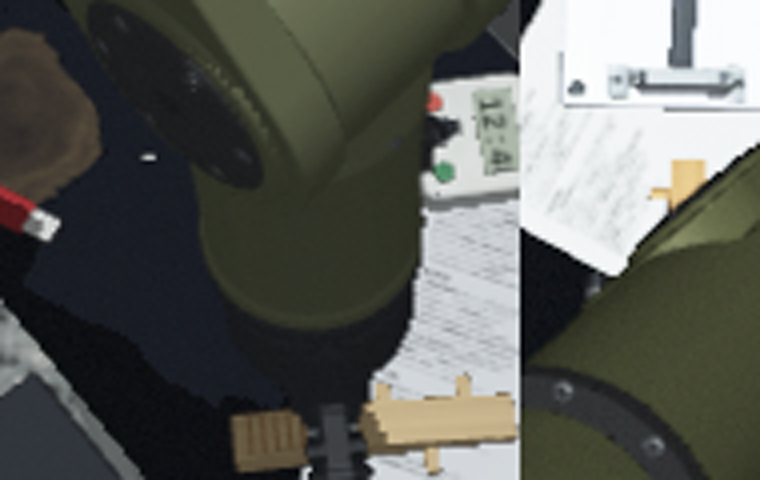

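The fingers, at crop (310–360, 405–480), overlap the wedge in the image while reading only 12.8 mm open with no force. To find their true height I'll project where the tips should appear.

Run:
```python
from h import *
np.set_printoptions(precision=1,suppress=True)
c=r.calibration("side")
def pj(p):
    q=c["camera_matrix"]@(c["orientation"].T@(np.array(p)-c["origin"]));q=q[:2]/q[2];return ((q-[220,170])+.5)*4-.5
for z in (.005,.02,.024,.04,.06):
    print(z,*[pj((.4746,-.1044+d,z)) for d in (-.020,-.011,-.0064,0,.0064,.011)])
import cv2
im=r.snapshot("side")[260:310,285:325].astype(int)
print("rows 260..309, gray, cols 296..312 step2");print(im.mean(2).astype(int)[:,11:28:2])
```

```text
0.005 [341.8 478.3] [338.7 460. ] [337.1 450.7] [334.9 437.8] [332.8 425.1] [331.2 415.9]
0.02 [340.9 467.9] [337.7 449.4] [336.1 440. ] [333.9 427. ] [331.7 414. ] [330.1 404.8]
0.024 [340.7 465.1] [337.5 446.5] [335.9 437.1] [333.6 424. ] [331.4 411. ] [329.9 401.8]
0.04 [339.6 453.6] [336.4 434.7] [334.8 425.2] [332.5 411.9] [330.3 398.8] [328.7 389.4]
0.06 [338.3 438.6] [335.  419.5] [333.4 409.7] [331.1 396.2] [328.8 382.9] [327.2 373.3]
rows 260..309, gray, cols 296..312 step2
[[ 24  27  27  27  25  25  26  25  26]
 [ 27  25  26  25  27  27  25  25  23]
 [ 28  25  27  25  26  27  25  23  25]
 [ 27  25  27  27  25  23  25  25  25]
 [ 27  26  26  24  28  25  27  25  44]
 [ 24  25  26  24  26  25  25  24 109]
 [ 25  26  27  26  25  26  25  25 114]
 [ 26  26  25  25  25  26  26  26 111]
 [ 25  26  26  26  23  27  26  26 113]
 [ 26  27  26  26  25  25  27  24 103]
 [ 25  28  27  29  30  27  27  30  91]
 [ 26  28  40  49  53  34  27  57 153]
 [ 25  30  43  53  52  39  29  56 166]
 [ 25  27  43  53  55  41  27  58  86]
 [ 26  29  46  66  64  44  27  78  87]
 [ 29  26  41  66  65  44  
[... 638 characters left out ...]
214  95  94  94 123 191 207 203 208]
 [214 214 213 214 213 193 197 208 207]
 [214 214 206 210 212 213 208 202 206]
 [214 214 204 208 193 202 212 214 204]
 [214 214 211 203 188 160 191 214 214]
 [214 213 195 202 205 185 185 209 215]
 [214 213 206 182 207 209 203 214 215]
 [214 209 194 210 204 196 209 212 215]
 [214 214 202 196 206 204 188 203 214]
 [214 214 214 211 185 188 207 198 204]
 [214 214 214 214 212 185 188 209 203]
 [213 214 214 214 214 214 205 191 209]
 [190 209 214 214 215 215 215 211 201]
 [ 18 102 210 214 215 215 215 215 214]
 [ 16  15 102 209 213 215 215 215 215]
 [ 14  16  15  15 191 212 215 215 215]
 [ 16  12  14  14  15 165 210 215 215]
 [ 14  16  16  17  17  13 108 209 214]]
```

>>> drive_tool:
  deltas:
    - [0,0,0,0,0,0,0.4]
    - [0,0,0,0,0,0,0.4]
    - [0,0,0,0,0,0,0.4]
    - [0,0,0.06,0,0,0,0.4]
    - [0,0,0.06,0,0,0,0.4]
    - [0,0,0.06,0,0,0,0.4]
    - [0,0,0.06,0,0,0,0.4]
    - [0,0,0.04,0,0,0,0.4]
    - [0,0,0,0,0,0,0.4]
    - [0,0,0,0,0,0,0.4]

```text
time: 21.5
position: [0.4746, -0.1044, -0.0017]
tcp_rot: [[0.999, -0.044, -0.0], [-0.044, -0.999, -0.0], [-0.0, 0.0, -1.0]]
ft_force: [-0.1, 0.2, 0.5]
width: 0.0345
grip_force: 0.0
```

>>> drive_tool:
  deltas:
    - [0,0,0,0,0,0,0.35]
    - [0,0,0,0,0,0,0.3]
    - [0,0,0,0,0,0,0.25]
    - [0,0,0,0,0,0,0.2]
    - [0,0,0,0,0,0,0.2]
    - [0,0,0,0,0,0,0.2]
    - [0,0,0,0,0,0,0.2]
    - [0,0,0,0,0,0,0.2]
    - [0,0,0,0,0,0,0.2]
    - [0,0,0,0,0,0,0.2]

```text
time: 22.5
position: [0.4746, -0.1044, -0.0016]
tcp_rot: [[0.999, -0.044, 0.0], [-0.044, -0.999, -0.0], [0.0, 0.0, -1.0]]
ft_force: [0.0, 0.3, -0.0]
width: 0.0173
grip_force: 0.0
```

>>> drive_tool:
  deltas:
    - [0,0,0,0,0,0,0.35]
    - [0,0,0,0,0,0,0.35]
    - [0,0,0.06,0,0,0,0.35]
    - [0,0,0.06,0,0,0,0.35]
    - [0,0,0.06,0,0,0,0.35]
    - [0,0,0.06,0,0,0,0.35]
    - [0,0,0,0,0,0,0.35]
    - [0,0,0,0,0,0,0.35]
    - [0,0,0,0,0,0,0.35]
    - [0,0,0,0,0,0,0.35]

```text
time: 23.5
position: [0.4746, -0.1044, -0.0076]
tcp_rot: [[0.999, -0.044, 0.0], [-0.044, -0.999, -0.0], [0.0, 0.0, -1.0]]
ft_force: [-0.9, -1.1, -0.7]
width: 0.0297
grip_force: 0.0
```

>>> drive_tool:
  deltas:
    - [0,0,0,0,0,0,0.3]
    - [0,0,0,0,0,0,0.25]
    - [0,0,0,0,0,0,0.2]
    - [0,0,0,0,0,0,0.15]
    - [0,0,0,0,0,0,0.15]
    - [0,0,0,0,0,0,0.15]
    - [0,0,0,0,0,0,0.15]
    - [0,0,0,0,0,0,0.15]
    - [0,0,0,0,0,0,0.15]
    - [0,0,0,0,0,0,0.15]

```text
time: 24.5
position: [0.4747, -0.1045, -0.0074]
tcp_rot: [[0.999, -0.044, 0.0], [-0.044, -0.999, -0.0], [0.0, 0.0, -1.0]]
ft_force: [-1.4, -0.2, 5.1]
width: 0.0204
grip_force: 39.1
```

The grip is good now: 20.4 mm wide at 39 N. It needed a TCP about 8–10 mm lower than nominal. Lifting.

>>> drive_tool:
  deltas:
    - [0,0,0,0,0,0,0]
    - [0,0,0,0,0,0,0]
    - [0,0,-0.2,0,0,0,0]
    - [0,0,-0.5,0,0,0,0]
    - [0,0,-0.8,0,0,0,0]
    - [0,0,-0.9,0,0,0,0]
    - [0,0,-0.9,0,0,0,0]
    - [0,0,-0.7,0,0,0,0]
    - [0,0,0,0,0,0,0]
    - [0,0,0,0,0,0,0]
  grip_force: 60

```text
time: 25.5
position: [0.4746, -0.104, 0.0926]
tcp_rot: [[0.999, -0.043, 0.001], [-0.043, -0.999, 0.0], [0.001, -0.0, -1.0]]
ft_force: [-0.7, 0.2, -0.5]
width: 0.0195
grip_force: 58.8
```

Run:
```python
from h import *
T=np.array([.432,.122]);th=np.radians(124.5)
ax=np.array([np.cos(th),np.sin(th)]);g=T-.0195*ax   # TCP grip near wedge x=-19.5
p=r.observe()["position"][:2];R=r.observe()["tcp_rot"];print(p,"goal",g)
d=np.append(g-p,0);print("tool shift units at present yaw",R.T@d/.025)
yaw=np.arctan2(R[1,0],R[0,0]);print("turn tool z units",-(th-yaw)/.15)
```

```text
[ 0.47461202 -0.1040417 ] goal [0.44304492 0.10592954]
tool shift units at present yaw [-1.62391492e+00 -8.33654248e+00  1.26341267e-03]
turn tool z units -14.773986387538763
```

>>> drive_tool:
  deltas:
    - [-0.18,-0.926,0,0,0,0,0]
    - [-0.18,-0.926,0,0,0,0,0]
    - [-0.18,-0.926,0,0,0,0,0]
    - [-0.18,-0.926,0,0,0,0,0]
    - [-0.18,-0.926,0,0,0,0,0]
    - [-0.18,-0.926,0,0,0,0,0]
    - [-0.18,-0.926,0,0,0,0,0]
    - [-0.18,-0.926,0,0,0,0,0]
    - [-0.18,-0.926,0,0,0,0,0]
    - [0,0,0,0,0,-0.8,0]

```text
time: 26.5
position: [0.4415, 0.109, 0.0908]
tcp_rot: [[0.997, 0.082, -0.004], [0.082, -0.997, -0.0], [-0.004, -0.0, -1.0]]
ft_force: [-0.9, -0.5, -1.0]
width: 0.0195
grip_force: 58.9
```

>>> drive_tool:
  deltas:
    - [0,0,0,0,0,-0.95,0]
    - [0,0,0,0,0,-0.95,0]
    - [0,0,0,0,0,-0.95,0]
    - [0,0,0,0,0,-0.95,0]
    - [0,0,0,0,0,-0.95,0]
    - [0,0,0,0,0,-0.95,0]
    - [0,0,0,0,0,-0.95,0]
    - [0,0,0,0,0,-0.95,0]
    - [0,0,0,0,0,-0.95,0]
    - [0,0,0,0,0,-0.95,0]

```text
time: 27.5
position: [0.4424, 0.1054, 0.0914]
tcp_rot: [[0.064, 0.998, -0.002], [0.998, -0.064, -0.001], [-0.001, -0.002, -1.0]]
ft_force: [-0.3, -0.2, -1.0]
width: 0.0194
grip_force: 58.9
```

>>> drive_tool:
  deltas:
    - [0,0,0,0,0,-0.95,0]
    - [0,0,0,0,0,-0.95,0]
    - [0,0,0,0,0,-0.95,0]
    - [0,0,0,0,0,-0.95,0]
    - [0,0,0,0,0,-0.67,0]
    - [0,0,0.2,0,0,0,0]
    - [0,0,0.2,0,0,0,0]
    - [0,0,0,0,0,0,0]
    - [0,0,0,0,0,0,0]
    - [0,0,0,0,0,0,0]

```text
time: 28.5
position: [0.4432, 0.1056, 0.0822]
tcp_rot: [[-0.565, 0.825, -0.0], [0.825, 0.565, -0.0], [-0.0, -0.0, -1.0]]
ft_force: [0.1, 0.7, -1.8]
width: 0.0192
grip_force: 58.9
```

Run:
```python
from h import *
import cv2
a=r.snapshot("side")[120:230,215:325];b=r.snapshot("top")[200:290,230:320]
A=cv2.resize(a,None,fx=4,fy=4,interpolation=2)
B=cv2.resize(b,None,fx=4,fy=4,interpolation=2);B=cv2.copyMakeBorder(B,0,80,0,0,0)
cv2.imwrite("pics/s6.png",np.hstack([A,B])[:,:800])
print(r.observe()["joints"].round(2))
```

```text
[-0.42  0.42  0.18  2.1  -0.12  0.63  0.45]
```

View pics/s6.png

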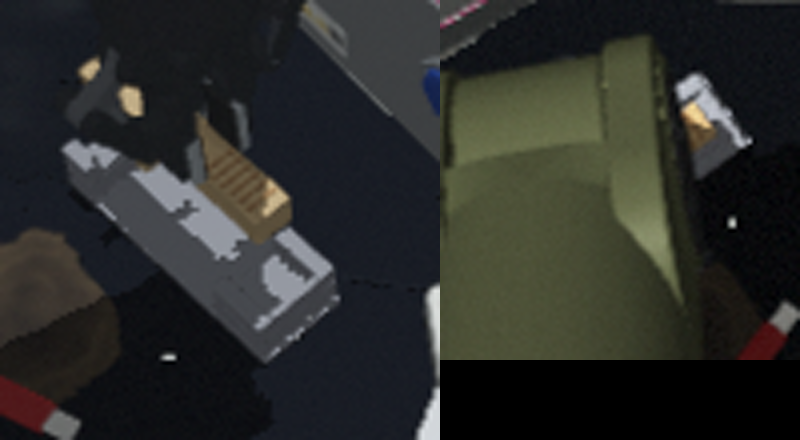

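The wedge hangs above the rest, tail towards the longer block. In the side crop its tail end shows top corners at (258,222) and (290,197) and bottom corners at (258,243) and (290,220). I'll check that against the expected position.

Run:
```python
from h import *
np.set_printoptions(precision=4,suppress=True)
c4=lambda u,v,z:ray("side",(u+.5)/4-.5+215,(v+.5)/4-.5+120,z)
t=np.mean([c4(258,222,.1096),c4(290,197,.1096)],0);b=np.mean([c4(258,243,.0896),c4(290,220,.0896)],0)
e=np.mean([c4(264,330,.034),c4(333,270,.034)],0)
th=np.radians(124.5);ax=np.array([np.cos(th),np.sin(th)]);n=np.array([-ax[1],ax[0]])
C=np.array([.432,.122])
for k in(t,b,e):print(k,"rest x,y",(k[:2]-C)@ax,(k[:2]-C)@n)
p=r.observe()["position"];print((p[:2]-C)@ax,(p[:2]-C)@n)
```

```text
[0.4683 0.0702 0.1096] rest x,y -0.06326174004050412 -0.0005437869226353098
[0.467  0.0708 0.0896] rest x,y -0.06199200843646497 0.00016631301192691583
[0.4745 0.0639 0.034 ] rest x,y -0.0719490697402829 -0.002146431391072927
-0.019893088991044656 -3.852274783187749e-05
```

>>> drive_tool:
  deltas:
    - [0,0,0.4,0,0,0,0]
    - [0,0,0.4,0,0,0,0]
    - [0,0,0.4,0,0,0,0]
    - [0,0,0.4,0,0,0,0]
    - [0,0,0.3,0,0,0,0]
    - [0,0,0.3,0,0,0,0]
    - [0,0,0.2,0,0,0,0]
    - [0,0,0.1,0,0,0,0]
    - [0,0,0.1,0,0,0,0]
    - [0,0,0,0,0,0,0]

```text
time: 29.6
position: [0.4432, 0.1055, 0.0172]
tcp_rot: [[-0.565, 0.825, -0.0], [0.825, 0.565, -0.0], [0.0, -0.0, -1.0]]
ft_force: [-0.2, 0.0, -0.9]
width: 0.0192
grip_force: 58.9
```

>>> drive_tool:
  deltas:
    - [0,0,0.05,0,0,0,0]
    - [0,0,0.05,0,0,0,0]
    - [0,0,0.05,0,0,0,0]
    - [0,0,0.05,0,0,0,0]
    - [0,0,0,0,0,0,0]
    - [0,0,0,0,0,0,0]
    - [0,0,0,0,0,0,0]
    - [0,0,0,0,0,0,0]
    - [0,0,0,0,0,0,0]
    - [0,0,0,0,0,0,0]

```text
time: 30.6
position: [0.4434, 0.1055, 0.0127]
tcp_rot: [[-0.565, 0.825, 0.0], [0.825, 0.565, 0.0], [-0.0, 0.0, -1.0]]
ft_force: [-1.5, -0.8, 5.5]
width: 0.0197
grip_force: 59.6
```

It touched down at z = 0.0127, as predicted, with 5.5 N. I'll release and lift away.

>>> drive_tool:
  deltas:
    - [0,0,-0.02,0,0,0,0.25]
    - [0,0,0,0,0,0,0.3]
    - [0,0,0,0,0,0,0.4]
    - [0,0,0,0,0,0,0.5]
    - [0,0,0,0,0,0,0.5]
    - [0,0,-0.4,0,0,0,0.5]
    - [0,0,-0.8,0,0,0,0.5]
    - [0,0,-1,0,0,0,0.5]
    - [0,0,-1,0,0,0,0.5]
    - [0,0,-1,0,0,0,0.5]

```text
time: 31.6
position: [0.4431, 0.1054, 0.1195]
tcp_rot: [[-0.565, 0.825, 0.0], [0.825, 0.565, -0.0], [-0.0, 0.0, -1.0]]
ft_force: [0.2, 0.4, -0.2]
width: 0.0429
grip_force: 0.0
```

>>> drive_tool:
  deltas:
    - [0,0,-1,0,0,0,0.5]
    - [0,0,-1,0,0,0,0.5]
    - [0.9,0,-0.5,0,0,0,0.5]
    - [0.9,0,0,0,0,0,0.5]
    - [0.9,0,0,0,0,0,0.5]
    - [0.9,0,0,0,0,0,0.5]
    - [0.9,0,0,0,0,0,0.5]
    - [0.9,0,0,0,0,0,0.5]
    - [0,0,0,0,0,0,0.5]
    - [0,0,0,0,0,0,0.5]

```text
time: 32.6
position: [0.3668, 0.2168, 0.1809]
tcp_rot: [[-0.566, 0.824, 0.0], [0.824, 0.566, 0.0], [-0.0, 0.0, -1.0]]
ft_force: [0.8, 0.7, 1.2]
width: 0.0426
grip_force: 0.0
```

Run:
```python
from h import *
import cv2
a=r.snapshot("side")[120:230,215:335]
cv2.imwrite("pics/s7.png",cv2.resize(a,None,fx=5,fy=5,interpolation=2))
# wood mask centroid / axis as a numeric check
h=cv2.cvtColor(a,cv2.COLOR_BGR2HSV);m=((h[...,0]>8)&(h[...,0]<25)&(h[...,1]>70)&(h[...,2]>80)).astype(np.uint8)
n,l,s,c=cv2.connectedComponentsWithStats(m)
for i in range(1,n):
    if s[i,4]>40:print(s[i],c[i],cv2.minAreaRect(np.argwhere(l==i)[:,::-1].astype(np.float32)))
cc=r.calibration("side")
def pj(x,y,z):
    th=np.radians(124.5);p=np.array([.432+x*np.cos(th)-y*np.sin(th),.122+x*np.sin(th)+y*np.cos(th),z])
    q=cc["camera_matrix"]@(cc["orientation"].T@(p-cc["origin"]));return (q[:2]/q[2]-[215,120]).round(1)
for w in [(-.066,.011,.04),(-.066,-.011,.04),(-.066,-.011,.02),(-.006,.011,.04),(.066,.011,.029),(.066,-.011,.029)]:print(w,pj(*w))
```

```text
[ 26  32  48  45 730] [49.08082192 53.88493151] ((49.250003814697266, 54.25), (57.27565002441406, 21.21320343017578), 45.0)
(-0.066, 0.011, 0.04) [67.2 75.3]
(-0.066, -0.011, 0.04) [75.4 68.5]
(-0.066, -0.011, 0.02) [75.9 73.5]
(-0.006, 0.011, 0.04) [47.  56.8]
(0.066, 0.011, 0.029) [24.8 38.6]
(0.066, -0.011, 0.029) [32.8 32.4]
```

The wood mask (x 26–74, y 32–77) matches the predicted outline of the seated wedge to within about 2 px. Handing in.

```bash
python3 -c "
from plant import r
print(r.hand_in())"
```

```text
the job is handed in; nothing more can be done
None
```

The wedge was worked out of the clamp, laid flat on the worktop and let go, then put away in the rest tail-first in the longer block, and the job is handed in; the hand-in gave no verdict, but the last image has the wedge within about 2 px of its seated position, and the timer had not moved in the last views that showed it.

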